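Lock the rotary inspection stage

TASK

Lock the small rotary stage: push its red post round with a fingertip, either way, until the slot across the white disc lines up with the steel lock bar, then push the bar by its blue tab straight through the disc, fully home, and leave it there. Only push, gently: do not grip or pick up anything, and leave the other things on the bench where they stand.

Things in the scene. Friction and masses are not known exactly. Their poses are not given: they have to be found in the camera images.
- stage: The rotary stage: a cream base plate 300 x 110 x 10 mm, fixed to the bench, carrying disc, lock bar and two gates. Origin at the middle of the plate, on the bench; +x is the way the bar travels, z up. The disc's upright axis stands at x = +70 mm. Between tab and disc lies the bar's bed, 16 mm wide, top 22 mm above the bench.
- disc_top (a point): Centre of the white disc's top face, 44 mm above the bench. The disc is 90 mm across; a straight slot 20 mm wide (27 mm at its chamfered mouths), with a black floor 22 mm above the bench, runs right across it through the centre.
- near_gate (a point): Top centre of the first teal gate block, 46 mm above the bench, between tab and disc, 11 mm ahead of the stage's origin: 41 mm wide, 18 mm thick, with a tunnel for the bar.
- far_gate (a point): Top centre of the second teal gate block, same size, beyond the disc, 128 mm ahead of the stage's origin; the bar's nose ends in its tunnel.
- disc (a joint): Turn of the disc in rad, counter-clockwise from above positive: the direction from the disc's axis to the red post, measured from the stage's +x. The slot is square to the line from axis to post, so it lines up with the bar at +1.571 and equally at -1.571. About 0.05 N m of friction; stays where left; stops at +/-2.2.
- post (a point): Middle of the red finger post on the disc: upright round pin 12 mm across, from 44 to 76 mm above the bench, 34 mm from the disc's axis; this point is 60 mm above the bench.
- bar (a joint): Travel of the lock bar along the stage's +x in m: 0 fully back, 0.125 fully home (end stop: its tab meets the first gate). Captive on its bed, about 2.5 N of friction, stays where left. 14 x 14 mm steel, underside 24 mm above the bench, round nose, 22 mm short of the disc's rim at 0. A disc out of line blocks it; within about 0.1 rad it enters and straightens the disc.
- tab (a point): Middle of the rear face (the face to push, towards the stage's -x) of the blue tab at the bar's rear end: an upright plate 40 mm wide, 10 mm thick, from 24 to 76 mm above the bench; this point is 50 mm above the bench. At bar travel 0 it is 133 mm behind the stage's origin.
- oil_bottle: Loose small amber bottle with black cap, 34 mm across, 75 mm tall; origin under its centre. Leave alone.
- petri_dish: Loose closed dish of clear greyish plastic, 63 mm across, 17 mm high; origin under its centre. Leave alone.
- slide_box: Loose green slide box with white lid, 87 x 36 x 32 mm, long along its x; origin under its centre. Leave alone.
- specimen_jar: Loose clear jar, pale inside, with red lid, 44 mm across, 55 mm tall; origin under its centre. Leave alone.
- objective: Loose brass objective lens standing on its wide end, 26 mm across, 40 mm tall; origin under its centre. Leave alone.
- beaker: Loose small glass beaker, 52 mm across, 65 mm tall; origin under its centre. Leave alone.

How it is judged:
By the outcome, as a careful person would: the job done as asked, in the order asked, and still so for the second after the job is handed in, with the robot touching nothing.
It also fails if it takes over 64 s, if anything falls off the work surface, if the arm or the gripper's body presses on something with over 40 N, if the wrist force passes 120 N, or if a joint passes its speed limit or range.

ROBOT

A 6-joint arm with a two-finger parallel gripper is mounted at the origin on the work surface. World frame = base frame: x ahead of the robot, y to its left, z up, the work surface at z = 0. Lengths are in m, angles in rad, forces in N, time in s.
With the tool pointing down it reaches from about 0.3 to 0.95 m from the base axis. Payload 3.1 kg.
Tool frame: the origin (TCP) lies midway between the tips of the shut fingers; the grasp point (between the pads) lies 19 mm behind it; z points along the fingers, y is the direction in which the jaws open and shut (so a half turn about z gives the same grasp; the last joint's range is limited). The gripper opens to 85 mm and grips with 20 to 120 N. Pads are 22 mm wide; open, the fingers measure 114 mm over their backs; the gripper's body (76 mm by 85 mm) begins 54 mm behind the grasp point. The pads swing forward as they close: fully open they stand 13 mm farther back than shut.
Start: joints at [1.246, 0.308, 1.634, -0, 1.2, -0.07], TCP at [0.158, 0.605, 0.231] pointing down, gripper open.
Joint ranges: [-3.06, 3.06], [-0.79, 1.96], [0.05, 2.63], [-1.19, 4.34], [0.05, 2.64], [-2.94, 2.94]. Speed limits (rad/s): [2.79, 2.79, 3.14, 3.14, 3.14, 3.14].

INTERFACE

Orientations are given as a unit quaternion [x, y, z, w].
In Python, from rig import ctrl gives the robot as it stands. The module is installed in compiled form; this text tells all that it offers.
- The arm moves only by the tool play_rows, never from a script. Its argument "commands" is a list of rows, each a list of 7 numbers: the shift along the tool's x, y, z in mm, then the turn, a rotation vector about the tool's x, y, z in degrees, then the finger opening in mm, from 0 to 85.4. In form: [[dx, dy, dz, rx, ry, rz, gripper], ...]. A call has 1 to 8 rows; each row is the pose to reach, as a shift and turn from the pose measured when the call began, along the tool's axes at that moment; what a row does not reach only later rows make up. A row lasts 1/10 s, in which the tool goes at most 50 mm and 8.59 degrees, less where a joint would pass 70% of its speed; a pose out of reach is approached as far as the arm can. A call with a gripper value outside its range is refused whole. The fingers move at their own pace and stop on an object; "force" is the grip in N (left out, the last holds). Time passes only in rows, so rows that repeat a pose let the fingers close. It gives the time, the measured TCP pose, the force and the opening at its end, in the units of the state.
- ctrl.state(): the state, without advancing time (a new reading comes with each control period).
- ctrl.read_camera(name): name is "scene" or "side" or "wrist"; returns a dict with "image" (384x512x3 uint8, red, green, blue), "depth" (384x512 float32, m along the optical axis (not along the pixel's ray), 0 where there is no reading), "K" (3x3 intrinsics, pixels), "world_to_cam" (4x4, takes a point from world to camera coordinates); the wrist camera has in their place "hand_eye" (4x4, takes a point from camera to tool coordinates, whose origin is the TCP and whose axes are the flange's). Camera axes: x right, y up, looking along -z (the intrinsics and any distortion apply to the point x, -y, -z); pixel columns grow to the right and rows downward; lengths in m; the calibration is good to about 2 mm. A picture is of the moment at which its call begins: read the wrist's pose just before it.
- ctrl.close_job(): hands the job in, once; it reports no verdict.
The state is a dict: "clock": time; "joint_positions": joint angles; "qd": joint speeds; "joint_efforts": joint torques, N m; "tool_pos": TCP position; "tool_rot": TCP orientation; "wrist_force": force on the tool from outside, world axes, zero at the start; "moment": the same for the moment, N m; "grip_width": opening from 0.0 (shut) to 1.0 (fully open).
Only numpy, scipy, OpenCV 4.12 (cv2) and the standard library are available. Lean on these libraries where they do the work, as an engineer would, in place of code of your own. Each camera call takes 0.05 s, during which the arm holds its last target.

## Working session

There is one attempt and no reset: what is moved stays moved. The work goes in short steps, Python scripts to look and compute and a tool call to move; the robot and the scene stay as the last step left them, time stands still between calls to the robot, and variables do not carry over. Pictures are saved under pics/ and viewed, and the job is handed in when it is done.

Besides the shell and the picture viewer there is one more tool, called after "Emit:" as name(argument=value, ...) on one line, values as JSON. play_rows: Moves the arm, as the interface text tells. Its arguments: {"type":"object","properties":{"commands":{"type":"array"},"force":{"type":"number"}},"required":["commands"]}

```bash
mkdir -p pics
cat > h.py <<'E'
import numpy as np, cv2
from rig import ctrl
def ray(c,u,v):
    K=c["K"]; d=np.array([(u-K[0,2])/K[0,0],-(v-K[1,2])/K[1,1],-1.0])
    T=np.linalg.inv(c["world_to_cam"]); return T[:3,3],T[:3,:3]@d
def onplane(c,u,v,z):
    o,d=ray(c,u,v); return o+d*(z-o[2])/d[2]
def cloud(c):
    D=c["depth"]; h,w=D.shape; u,v=np.meshgrid(np.arange(w),np.arange(h)); K=c["K"]
    P=np.stack([(u-K[0,2])/K[0,0]*D,-(v-K[1,2])/K[1,1]*D,-D,np.ones_like(D)],-1)
    return (P@np.linalg.inv(c["world_to_cam"]).T)[...,:3]
E
python3 - <<'E'
from h import *
s=ctrl.state(); print(s)
for n in("scene","side","wrist"):
    c=ctrl.read_camera(n); np.savez(f"{n}0.npz",**c); cv2.imwrite(f"pics/{n}0.png",c["image"][...,::-1]); print(n,[k for k in c],c["K"].round(1).tolist())
    if n!="wrist": print(np.linalg.inv(c["world_to_cam"]).round(3))
    else: print(c["hand_eye"].round(3))
E
```

```text
{'clock': 0.0, 'joint_positions': array([ 1.24631968e+00,  3.08998718e-01,  1.63521474e+00, -1.27160774e-05,
        1.19972851e+00, -6.97179350e-02]), 'qd': array([-0.000581  ,  0.0002207 ,  0.00184055, -0.00061324,  0.00012845,
        0.00131519]), 'joint_efforts': array([ 3.44894033e-04, -4.15256846e+01, -2.76665998e+01,  8.88686168e-05,
        1.04155738e-02, -5.09534004e-06]), 'tool_pos': array([0.15727831, 0.60401406, 0.23003759]), 'tool_rot': array([ 1.27032790e-01,  9.91897823e-01, -1.15307482e-03, -2.24217772e-04]), 'wrist_force': array([ 0.50765596, -0.06950354,  0.3977644 ]), 'moment': array([-0.00508565, -0.00952695,  0.02558667]), 'grip_width': 1.0022453671865807}
scene ['image', 'depth', 'K', 'world_to_cam'] [[492.5, 0.0, 251.1], [0.0, 492.5, 196.2], [0.0, 0.0, 1.0]]
[[-0.622 -0.643  0.447  1.053]
 [ 0.783 -0.508  0.359  0.433]
 [-0.004  0.574  0.819  0.962]
 [ 0.     0.     0.     1.   ]]
side ['image', 'depth', 'K', 'world_to_cam'] [[468.0, 0.0, 246.9], [0.0, 468.0, 186.8], [0.0, 0.0, 1.0]]
[[-0.989  0.064 -0.13   0.455]
 [-0.144 -0.569  0.81   0.776]
 [-0.022  0.82   0.572  0.577]
 [ 0.     0.     0.     1.   ]]
wrist ['image', 'depth', 'K', 'hand_eye'] [[288.2, 0.0, 255.3], [0.0, 288.2, 187.8], [0.0, 0.0, 1.0]]
[[ 0.001  0.946  0.325  0.083]
 [ 1.    -0.001 -0.     0.001]
 [-0.     0.325 -0.946 -0.142]
 [ 0.     0.     0.     1.   ]]
```

View pics/scene0.png

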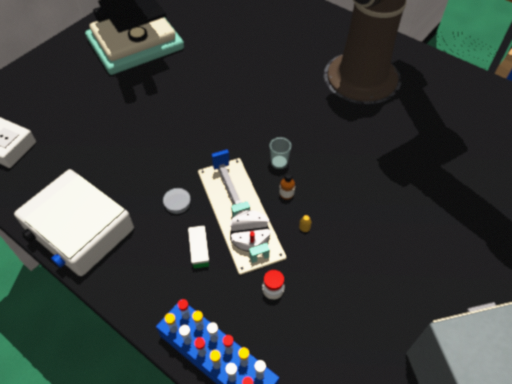

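View pics/side0.png

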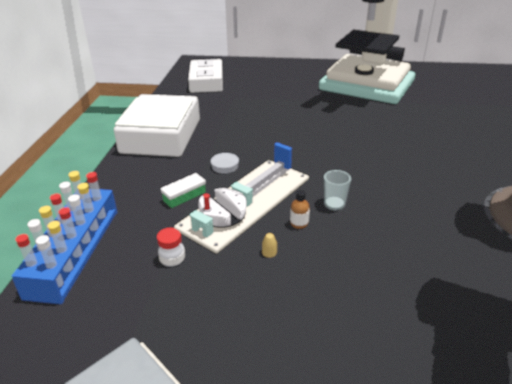

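The scene view shows the plate around (240,215), with the tab at (221,157), gates at (241,208) and (260,253), and the red post at (252,237). The side view shows the same, with the tab at (283,157) and the post at (207,202). Next I'll measure these.

Run:
```python
from h import *
for n,(x0,x1,y0,y1) in {"scene":(150,330,130,310),"side":(130,360,130,270)}.items():
    c=dict(np.load(f"{n}0.npz")); P=cloud(c); im=c["image"]; hsv=cv2.cvtColor(im,cv2.COLOR_RGB2HSV)
    cr=cv2.resize(im[y0:y1,x0:x1],None,fx=3.3,fy=3.3,interpolation=cv2.INTER_CUBIC); cv2.imwrite(f"pics/{n}crop.png",cr[...,::-1])
    M=np.zeros(im.shape[:2],np.uint8); M[y0:y1,x0:x1]=1
    for nm,lo,hi in[("blue",(105,120,50),(128,255,255)),("teal",(75,40,80),(95,255,255)),("red",(0,150,80),(6,255,255)),("red2",(174,150,80),(180,255,255)),("cream",(12,15,140),(35,90,255))]:
        m=cv2.inRange(hsv,lo,hi)*M
        k,l,st,ce=cv2.connectedComponentsWithStats((m>0).astype(np.uint8))
        for i in range(1,k):
            if st[i,4]<12: continue
            q=P[l==i]; q=q[c["depth"][l==i]>0]
            print(n,nm,st[i].tolist(),ce[i].round(1),"P",np.median(q,0).round(3),"zmax",np.percentile(q[:,2],95).round(3))
```

```text
scene blue [211, 149, 19, 19, 263] [220.  157.4] P [ 0.517 -0.089  0.058] zmax 0.077
scene blue [170, 304, 10, 6, 34] [174.7 307.3] P [0.853 0.082 0.053] zmax 0.057
scene blue [188, 305, 7, 5, 25] [190.4 307.5] P [0.837 0.106 0.053] zmax 0.096
scene teal [232, 202, 18, 14, 140] [239.5 207.3] P [0.591 0.029 0.046] zmax 0.049
scene teal [249, 243, 20, 19, 202] [258.4 250.6] P [0.649 0.129 0.045] zmax 0.048
scene red [250, 231, 4, 11, 32] [251.9 235.9] P [0.644 0.107 0.072] zmax 0.078
scene red [263, 269, 22, 21, 354] [273.5 279. ] P [0.687 0.196 0.054] zmax 0.057
scene red [178, 298, 11, 12, 74] [183.2 303.5] P [0.853 0.11  0.108] zmax 0.111
scene cream [198, 158, 88, 116, 3059] [237.3 210.5] P [ 0.579 -0.004  0.01 ] zmax 0.015
scene cream [240, 221, 14, 3, 21] [246.1 221.8] P [0.612 0.064 0.044] zmax 0.046
scene cream [188, 226, 21, 37, 104] [197.7 244. ] P [0.709 0.008 0.03 ] zmax 0.034
scene cream [257, 254, 5, 4, 17] [259.3 255.6] P [0.646 0.129 0.01 ] zmax 0.041
side blue [274, 142, 18, 26, 353] [282.8 153.8] P [ 0.513 -0.087  0.057] zmax 0.078
side teal [231, 182, 21, 23, 108] [243.9 192.7] P [0.573 0.037 0.041] zmax 0.048
side teal [190, 210, 23, 26, 248] [201.6 224.7] P [0.64  0.136 0.032] zmax 0.047
side red [204, 194, 5, 15, 50] [206.3 200.2] P [0.639 0.107 0.07 ] zmax 0.078
side red [157, 228, 24, 20, 383] [168.4 237.5] P [0.685 0.201 0.056] zmax 0.058
side cream [238, 161, 36, 21, 122] [256.1 169.7] P [ 0.574 -0.098  0.011] zmax 0.013
side cream [174, 169, 135, 84, 1220] [237.  218.1] P [0.588 0.11  0.011] zmax 0.013
side cream [292, 209, 18, 7, 39] [301.6 212.9] P [0.463 0.086 0.036] zmax 0.039
```

```bash
ls pics
```

```text
scene0.png
scenecrop.png
side0.png
sidecrop.png
wrist0.png
```

View pics/scenecrop.png

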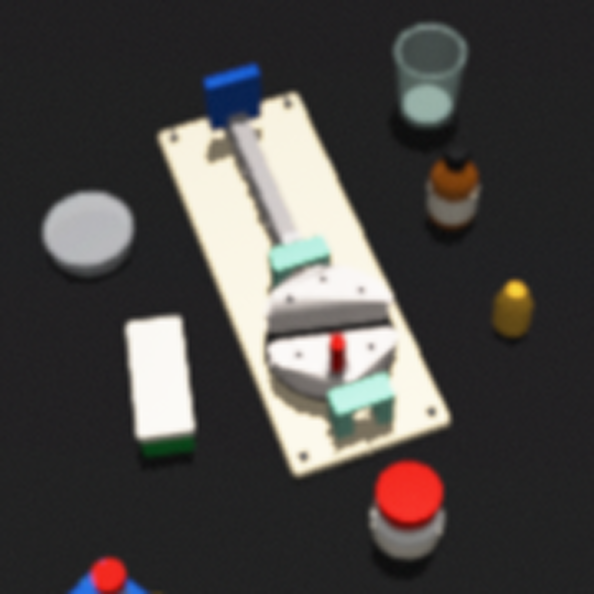

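View pics/sidecrop.png

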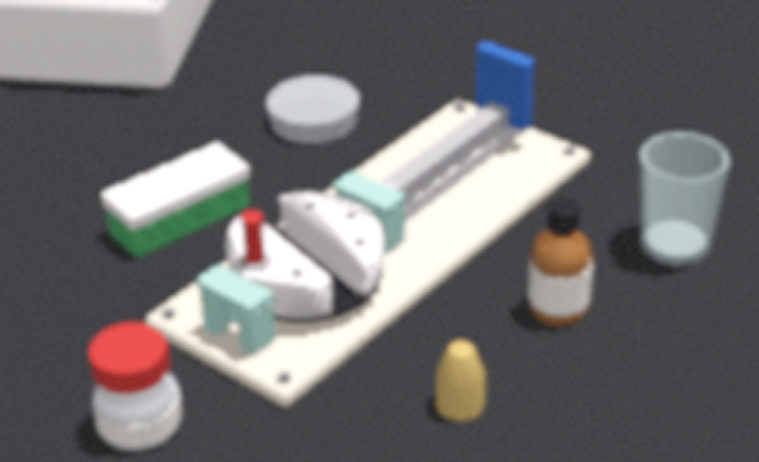

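```bash
cat >> h.py <<'E'
def stagefit(c,n):
    im=c["image"]; hsv=cv2.cvtColor(im,cv2.COLOR_RGB2HSV); P=cloud(c)
    m=cv2.inRange(hsv,(12,15,140),(35,90,255)); near=(abs(P[...,2]-.011)<.008)&(np.hypot(P[...,0]-.59,P[...,1]-.03)<.2)
    v,u=np.nonzero((m>0)&near); q=np.array([onplane(c,a,b,.01)[:2] for a,b in zip(u,v)])
    r=cv2.minAreaRect((q*1000).astype(np.float32)); return r,q
E
python3 - <<'E'
from h import *
cs={n:dict(np.load(n+"0.npz")) for n in("scene","side")}
for n,c in cs.items():
    r,q=stagefit(c,n); print(n,np.round(r[0],1),np.round(r[1],1),r[2]); print(cv2.boxPoints(r).round(0).tolist())
# two-view triangulation of tops
def tri(a,b):
    o1,d1=ray(cs["scene"],*a); o2,d2=ray(cs["side"],*b)
    A=np.stack([d1,-d2],1); t=np.linalg.lstsq(A,o2-o1,rcond=None)[0]; p=o1+d1*t[0];q=o2+d2*t[1]; return ((p+q)/2).round(4),np.linalg.norm(p-q).round(4)
sc=lambda u,v:(150+u/3.3,130+v/3.3); sd=lambda u,v:(130+u/3.3,130+v/3.3)
print("post top",tri(sc(338,338),sd(252,216)))
print("tab topL/R",tri(sc(205,77),sd(478,45)),tri(sc(259,68),sd(533,60)))
for nm,a,b in[("near",(300,251),(371,192)),("far",(362,393),(236,286))]:
    print(nm,tri(sc(*a),sd(*b)),onplane(cs["scene"],*sc(*a),.046).round(4),onplane(cs["side"],*sd(*b),.046).round(4))
print("post",onplane(cs["scene"],*sc(338,338),.076).round(4),onplane(cs["side"],*sd(252,214),.076).round(4))
E
```

```text
scene [582.8  19.7] [301.4 110.5] 59.184608459472656
[[458.0, -81.0], [553.0, -138.0], [707.0, 121.0], [613.0, 177.0]]
side [545.7  41.1] [304.6 195.2] 59.27457809448242
[[384.0, -40.0], [552.0, -140.0], [707.0, 122.0], [540.0, 222.0]]
post top (array([0.6389, 0.1038, 0.0761]), np.float64(0.0013))
tab topL/R (array([ 0.5314, -0.1014,  0.0767]), np.float64(0.0032)) (array([ 0.497 , -0.08  ,  0.0765]), np.float64(0.0049))
near (array([0.5851, 0.0282, 0.0433]), np.float64(0.0025)) [0.5876 0.0303 0.046 ] [0.5838 0.0304 0.046 ]
far (array([0.6457, 0.1287, 0.0446]), np.float64(0.0038)) [0.6479 0.1305 0.046 ] [0.6443 0.1282 0.046 ]
post [0.6394 0.1043 0.076 ] [0.639 0.101 0.076]
```

```bash
cat >> h.py <<'E'
from scipy.spatial.transform import Rotation as R
C=np.array([.5815,.0195]); YAW=np.radians(59.2)
def st(x,y): # stage mm -> world xy
    return C+np.array([np.cos(YAW)*x-np.sin(YAW)*y,np.sin(YAW)*x+np.cos(YAW)*y])/1000
def row(x,y,z,yawx):
    """row reaching TCP world xyz with tool down and tool-x heading yawx (deg)"""
    s=ctrl.state(); r0=R.from_quat(s["tool_rot"]); a=np.radians(yawx)
    X=np.array([np.cos(a),np.sin(a),0]);Z=np.array([0,0,-1.]);Rt=R.from_matrix(np.stack([X,np.cross(Z,X),Z],1))
    return np.r_[r0.inv().apply(np.array([x,y,z])-s["tool_pos"])*1000,(r0.inv()*Rt).as_rotvec(degrees=True)].round(1)
E
python3 - <<'E'
from h import *
s=ctrl.state();print(s["tool_pos"],s["clock"])
ax=st(70,0); post=np.array([.639,.1027]); t=np.degrees(np.arctan2(*(post-ax)[::-1])); print(ax,t,t-59.2,np.linalg.norm(post-ax))
a=np.radians(t+90); p=post+.034*np.array([np.cos(a),np.sin(a)])
print(p); yaw=t-90+180
for z in(.2,.12,.056): print(z,row(*p,z,yaw))
E
```

```text
[0.15734295 0.60419224 0.23029202] 0.15
[0.617343   0.07962719] 46.81294623460402 -12.387053765395983 0.03164458971678285
[0.61420981 0.125969  ]
0.2 [-5.627e+02 -3.476e+02  3.090e+01 -1.000e-01  0.000e+00  2.860e+01]
0.12 [-5.627e+02 -3.474e+02  1.109e+02 -1.000e-01  0.000e+00  2.860e+01]
0.056 [-5.627e+02 -3.473e+02  1.749e+02 -1.000e-01  0.000e+00  2.860e+01]
```

Emit:
play_rows(commands=[[-45,-28,0,0,0,4,0],[-90,-56,0,0,0,8,0],[-135,-84,0,0,0,12,0],[-180,-112,0,0,0,16,0],[-225,-140,0,0,0,20,0],[-270,-168,0,0,0,24,0],[-315,-196,0,0,0,28.6,0],[-360,-224,0,0,0,28.6,0]])

```text
clock: 0.95
tool_pos: [0.4334, 0.3126, 0.2305]
tool_rot: [0.369, 0.93, -0.001, 0.0]
wrist_force: [0.5, 0.7, -0.0]
grip_width: -0.003
```

Run:
```python
from h import *
s=ctrl.state();print(s["tool_pos"],s["clock"],s["grip_width"],s["joint_positions"].round(2))
for z in(.2,.12,.056): print(z,row(.6142,.126,z,136.8))
```

```text
[0.43343355 0.31259099 0.2305188 ] 0.95 -0.002612604677491697 [ 0.54  0.14  1.85 -0.    1.16 -0.27]
0.2 [-2.595e+02 -1.190e+01  3.070e+01 -1.000e-01  0.000e+00 -1.000e-01]
0.12 [-2.594e+02 -1.180e+01  1.107e+02 -1.000e-01  0.000e+00 -1.000e-01]
0.056 [-2.594e+02 -1.170e+01  1.747e+02 -1.000e-01  0.000e+00 -1.000e-01]
```

Emit:
play_rows(commands=[[-45,-2,5,0,0,0,0],[-90,-4,10,0,0,0,0],[-135,-6,20,0,0,0,0],[-180,-8,30,0,0,0,0],[-225,-10,60,0,0,0,0],[-259,-12,95,0,0,0,0],[-259,-12,110,0,0,0,0],[-259,-12,110,0,0,0,0]])

```text
clock: 1.75
tool_pos: [0.6106, 0.125, 0.1164]
tool_rot: [0.37, 0.929, -0.003, -0.004]
wrist_force: [-0.5, 0.5, 0.6]
grip_width: -0.0
```

Run:
```python
from h import *
s=ctrl.state();print(s["tool_pos"],s["clock"])
print(row(.6142,.126,.056,136.8))
for n,(x0,x1,y0,y1) in {"scene":(150,330,130,310),"side":(130,360,130,270)}.items():
    c=ctrl.read_camera(n); im=c["image"]
    cv2.imwrite(f"pics/{n}1.png",cv2.resize(im[y0:y1,x0:x1],None,fx=3.3,fy=3.3,interpolation=cv2.INTER_CUBIC)[...,::-1])
```

```text
[0.61056863 0.12496429 0.11638901] 1.75
[-2.2  3.7 60.3 -0.5 -0.3 -0.2]
```

View pics/side1.png

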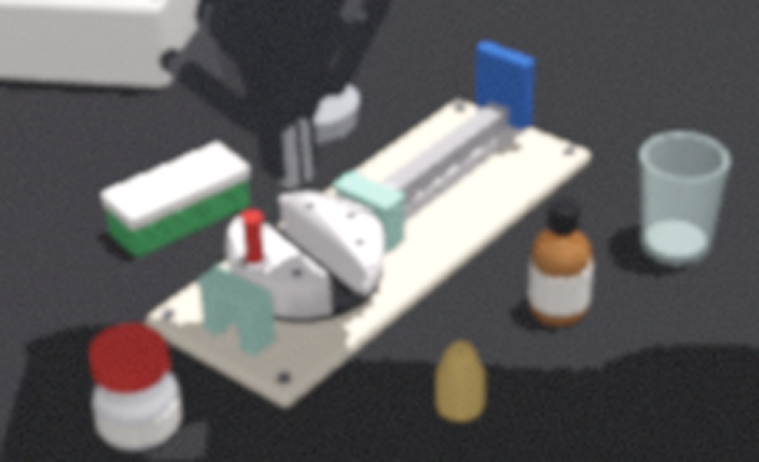

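View pics/scene1.png

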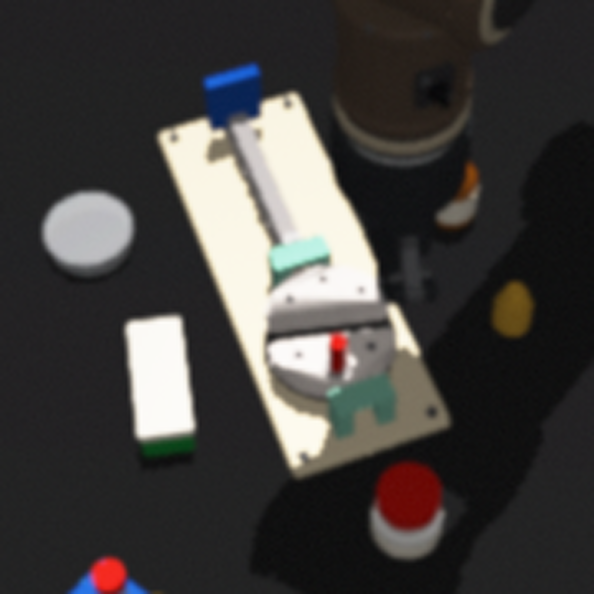

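The fingers are shut and on the bottle side of the post, clear of everything. I'll descend to 56 mm.

Emit:
play_rows(commands=[[-2,3.5,25,-0.5,-0.3,0,0],[-2,3.5,50,-0.5,-0.3,0,0],[-2,3.5,60,-0.5,-0.3,0,0],[-2,3.5,60,-0.5,-0.3,0,0]])

```text
clock: 2.25
tool_pos: [0.6152, 0.1291, 0.0603]
tool_rot: [0.368, 0.93, 0.002, 0.002]
wrist_force: [0.0, -0.1, -0.4]
grip_width: 0.001
```

Run:
```python
from h import *
s=ctrl.state();print(s["tool_pos"],s["clock"],s["wrist_force"])
# finger centre follows: disc angle th (stage deg), post at 34, finger offset 17 along ccw
for d,th in [(24,-12.5)]+[(17,x) for x in(-12.5,-20,-27.5,-35,-42.5,-50,-57.5,-65,-72.5,-80,-85,-90)]:
    a=np.radians(th); p=np.array([70,0])+34*np.array([np.cos(a),np.sin(a)])+d*np.array([-np.sin(a),np.cos(a)])
    print(th,d,row(*st(*p),.056,59.2+th+90).tolist())
c=ctrl.read_camera("side");im=c["image"]
cv2.imwrite("pics/side2.png",cv2.resize(im[130:270,130:360],None,fx=3.3,fy=3.3,interpolation=cv2.INTER_CUBIC)[...,::-1])
```

```text
[0.6152368  0.12907502 0.06025268] 2.25 [ 0.04760004 -0.12166083 -0.40648061]
-12.5 24 [-11.4, -0.6, 4.3, 0.3, 0.2, 0.1]
-12.5 17 [-18.4, -0.6, 4.3, 0.3, 0.2, 0.1]
-20 17 [-23.0, 1.3, 4.3, 0.3, 0.2, 7.6]
-27.5 17 [-27.8, 2.6, 4.4, 0.3, 0.1, 15.1]
-35 17 [-32.7, 3.3, 4.4, 0.3, 0.1, 22.6]
-42.5 17 [-37.7, 3.3, 4.4, 0.3, 0.1, 30.1]
-50 17 [-42.6, 2.6, 4.4, 0.3, 0.1, 37.6]
-57.5 17 [-47.5, 1.4, 4.4, 0.3, 0.1, 45.1]
-65 17 [-52.1, -0.5, 4.4, 0.3, 0.0, 52.6]
-72.5 17 [-56.4, -3.0, 4.4, 0.4, 0.0, 60.1]
-80 17 [-60.3, -6.0, 4.4, 0.4, -0.0, 67.6]
-85 17 [-62.7, -8.3, 4.4, 0.4, -0.0, 72.6]
-90 17 [-64.9, -10.8, 4.4, 0.4, -0.0, 77.6]
```

View pics/side2.png

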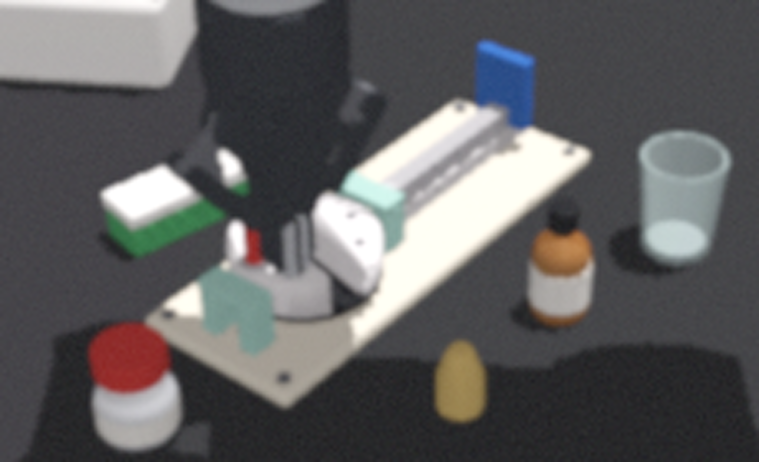

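Emit:
play_rows(commands=[[-6,-0.5,4,0.3,0.2,0,0],[-11,-0.5,4,0.3,0.2,0,0],[-18,-0.5,4,0.3,0.2,0,0],[-23,1.3,4,0.3,0.2,7.5,0],[-28,2.6,4,0.3,0.1,15,0],[-32.7,3.3,4,0.3,0.1,22.5,0],[-37.7,3.3,4,0.3,0.1,30,0],[-37.7,3.3,4,0.3,0.1,30,0]])

```text
clock: 3.1
tool_pos: [0.6473, 0.105, 0.0582]
tool_rot: [0.596, 0.803, 0.001, 0.001]
wrist_force: [0.5, 0.5, -0.3]
grip_width: -0.002
```

Run:
```python
from h import *
s=ctrl.state();print(s["tool_pos"],s["clock"],s["wrist_force"])
for d,th in [(17,x) for x in(-42.5,-50,-57.5,-65,-72.5,-80,-85,-90)]:
    a=np.radians(th); p=np.array([70,0])+34*np.array([np.cos(a),np.sin(a)])+d*np.array([-np.sin(a),np.cos(a)])
    print(th,d,row(*st(*p),.056,59.2+th+90).tolist())
for n,(x0,x1,y0,y1) in {"scene":(150,330,130,310),"side":(130,360,130,270)}.items():
    c=ctrl.read_camera(n); im=c["image"]
    cv2.imwrite(f"pics/{n}3.png",cv2.resize(im[y0:y1,x0:x1],None,fx=3.3,fy=3.3,interpolation=cv2.INTER_CUBIC)[...,::-1])
```

```text
[0.64726548 0.10497025 0.05818749] 3.1 [ 0.4883549   0.48850781 -0.30270623]
-42.5 17 [1.3, -1.9, 2.2, 0.2, 0.0, 0.1]
-50 17 [-3.3, -0.0, 2.2, 0.2, 0.0, 7.6]
-57.5 17 [-8.1, 1.3, 2.2, 0.2, 0.0, 15.1]
-65 17 [-13.0, 1.9, 2.2, 0.2, -0.0, 22.6]
-72.5 17 [-18.0, 2.0, 2.2, 0.2, -0.0, 30.1]
-80 17 [-22.9, 1.3, 2.2, 0.2, -0.0, 37.6]
-85 17 [-26.1, 0.6, 2.2, 0.2, -0.1, 42.6]
-90 17 [-29.3, -0.5, 2.2, 0.2, -0.1, 47.6]
```

View pics/side3.png

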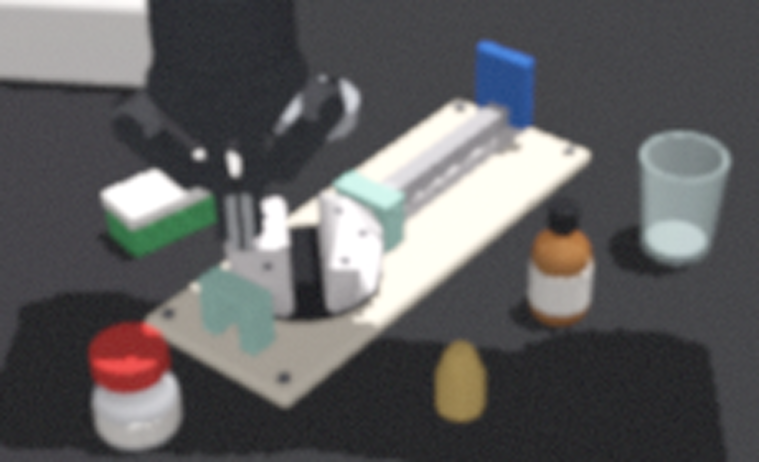

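View pics/scene3.png

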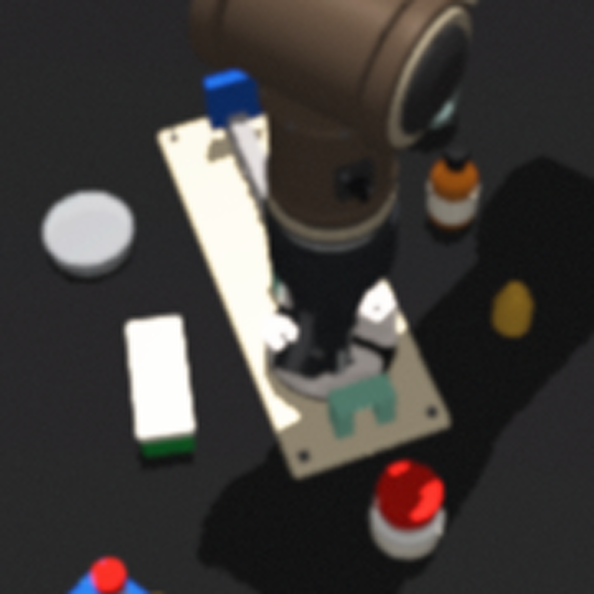

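The disc is turning with the finger, and the slot now points about 45° off. I'll continue to about -85°.

Emit:
play_rows(commands=[[-3.3,0,1,0.2,0,7.6,0],[-8,1.3,1,0.2,0,15,0],[-13,1.9,1,0.2,0,22.6,0],[-18,2,1,0.2,0,30,0],[-23,1.3,1,0.2,0,37.6,0],[-26,0.6,1,0.2,0,42.6,0],[-26,0.6,1,0.2,0,42.6,0]])

```text
clock: 3.9
tool_pos: [0.6558, 0.0802, 0.0574]
tool_rot: [0.846, 0.533, 0.001, 0.0]
wrist_force: [-0.3, 1.3, -0.5]
grip_width: -0.002
```

Run:
```python
from h import *
s=ctrl.state();print(s["tool_pos"],s["clock"],s["wrist_force"])
for d,th in [(17,x) for x in(-80,-85,-90)]:
    a=np.radians(th); p=np.array([70,0])+34*np.array([np.cos(a),np.sin(a)])+d*np.array([-np.sin(a),np.cos(a)])
    print(th,d,row(*st(*p),.057,59.2+th+90).tolist())
for n,(x0,x1,y0,y1) in {"scene":(150,330,130,310),"side":(130,360,130,270)}.items():
    c=ctrl.read_camera(n); im=c["image"]
    cv2.imwrite(f"pics/{n}4.png",cv2.resize(im[y0:y1,x0:x1],None,fx=3.3,fy=3.3,interpolation=cv2.INTER_CUBIC)[...,::-1])
c=ctrl.read_camera("wrist");cv2.imwrite("pics/wrist4.png",c["image"][...,::-1])
```

```text
[0.65583902 0.08023096 0.0573858 ] 3.9 [-0.26300617  1.26937072 -0.47051563]
-80 17 [2.6, -2.0, 0.4, 0.1, -0.1, -4.7]
-85 17 [-0.3, -0.4, 0.4, 0.1, -0.1, 0.3]
-90 17 [-3.3, 0.9, 0.4, 0.1, -0.1, 5.3]
```

View pics/side4.png

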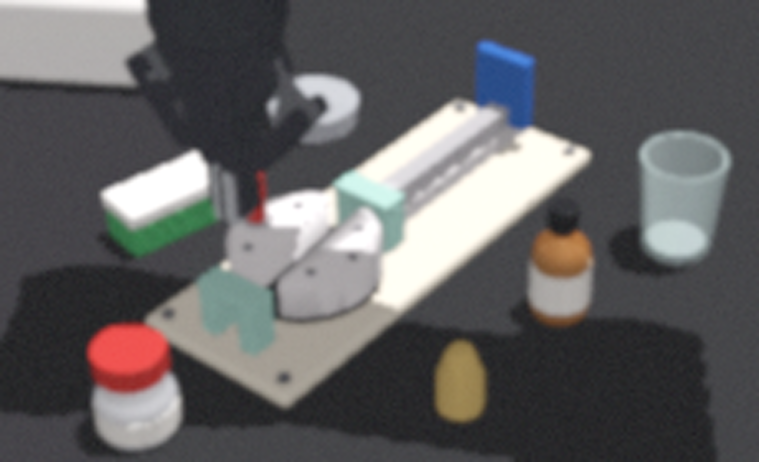

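View pics/wrist4.png

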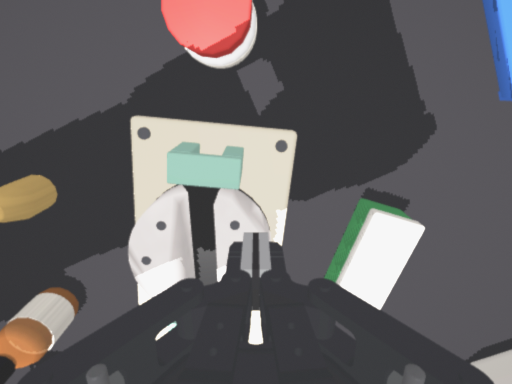

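In the wrist view the slot runs from about (203,190) to (205,270), and the far gate is at (205,170), so it's close to aligned. I'll measure the slot's edges on the 44 mm plane.

```bash
cat >> h.py <<'E'
def wcam():
    s=ctrl.state(); c=ctrl.read_camera("wrist"); T=np.eye(4);T[:3,:3]=R.from_quat(s["tool_rot"]).as_matrix();T[:3,3]=s["tool_pos"]
    c["world_to_cam"]=np.linalg.inv(T@c["hand_eye"]); return c
def tostage(p):
    d=(np.asarray(p)[:2]-C)*1000; return np.array([np.cos(YAW)*d[0]+np.sin(YAW)*d[1],-np.sin(YAW)*d[0]+np.cos(YAW)*d[1]])
E
python3 - <<'E'
from h import *
c=wcam(); im=c["image"]; np.savez("wrist4.npz",**c)
cv2.imwrite("pics/w4z.png",cv2.resize(im[110:290,110:310],None,fx=3.3,fy=3.3,interpolation=cv2.INTER_CUBIC)[...,::-1])
g=cv2.cvtColor(im,cv2.COLOR_RGB2GRAY).astype(float); L=[];Rr=[]
for v in range(198,262,3):
    d=np.diff(cv2.GaussianBlur(g,(3,3),0)[v]); 
    a=175+np.argmin(d[175:202]); b=203+np.argmax(d[203:228])
    pa,pb=tostage(onplane(c,a+.5,v,.044)),tostage(onplane(c,b+.5,v,.044)); L.append(pa);Rr.append(pb); print(v,a,b,pa.round(1),pb.round(1))
E
```

```text
198 188 215 [111.6   8.3] [113.1  -7.3]
201 188 214 [109.8   8.2] [111.2  -6.8]
204 188 213 [107.9   8.2] [109.2  -6.3]
207 189 213 [106.1   7.6] [107.4  -6.4]
210 189 213 [104.2   7.5] [105.5  -6.5]
213 189 213 [102.2   7.5] [103.5  -6.5]
216 189 213 [100.3   7.5] [101.6  -6.6]
219 190 213 [98.4  6.8] [99.7 -6.7]
222 190 214 [96.5  6.8] [97.8 -7.4]
225 190 214 [94.5  6.7] [95.8 -7.5]
228 190 214 [92.5  6.7] [93.8 -7.6]
231 191 214 [90.5  6.1] [91.8 -7.7]
234 191 214 [88.5  6. ] [89.8 -7.8]
237 191 214 [86.5  6. ] [87.8 -7.9]
240 191 215 [84.4  5.9] [85.8 -8.6]
243 192 215 [82.4  5.3] [83.7 -8.7]
246 192 215 [80.3  5.2] [81.6 -8.8]
249 192 215 [78.2  5.2] [79.6 -8.9]
252 192 216 [76.1  5.1] [77.5 -9.6]
255 193 216 [74.1  4.5] [75.4 -9.7]
258 193 216 [71.9  4.4] [73.2 -9.8]
261 193 216 [69.7  4.4] [71.1 -9.9]
```

View pics/w4z.png

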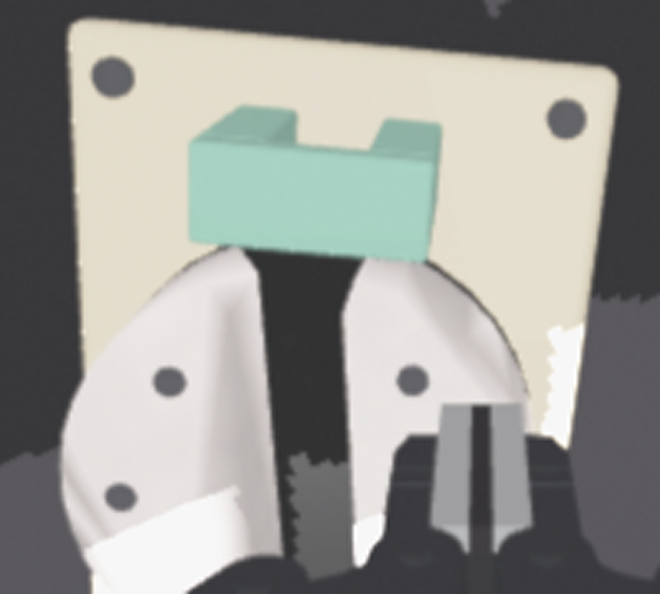

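Run:
```python
from h import *
c=dict(np.load("wrist4.npz")); f=lambda u,v,z:tostage(onplane(c,110+u/3.3,110+v/3.3,z)).round(1)
print("gate top near edge?",f(192,142,.046),f(437,157,.046)); print(f(190,242,.046),f(427,261,.046))
print("screws",f(113,76,.01),f(566,119,.01)); print("plate far",f(72,20,.01),f(617,70,.01))
```

```text
gate top near edge? [137.5  19.2] [138.7 -20.9]
[120.2  19.7] [120.5 -20.6]
screws [140.7  45. ] [140.5 -45.2]
plate far [150.8  52.6] [151.1 -54.1]
```

Emit:
play_rows(commands=[[-1.7,0.5,0.4,0,0,2.5,0],[-3.5,0.9,0.4,0,0,5.3,0],[-3.5,0.9,0.4,0,0,5.3,0]])

```text
clock: 4.4
tool_pos: [0.6552, 0.0771, 0.0571]
tool_rot: [0.869, 0.494, 0.001, 0.0]
wrist_force: [1.2, 0.8, 0.3]
grip_width: -0.002
```

Run:
```python
from h import *
print(ctrl.state()["wrist_force"])
c=wcam(); im=c["image"]; np.savez("wrist5.npz",**c)
cv2.imwrite("pics/w5z.png",cv2.resize(im[110:290,110:310],None,fx=3.3,fy=3.3,interpolation=cv2.INTER_CUBIC)[...,::-1])
```

```text
[1.17368966 0.82539078 0.29258516]
```

View pics/w5z.png

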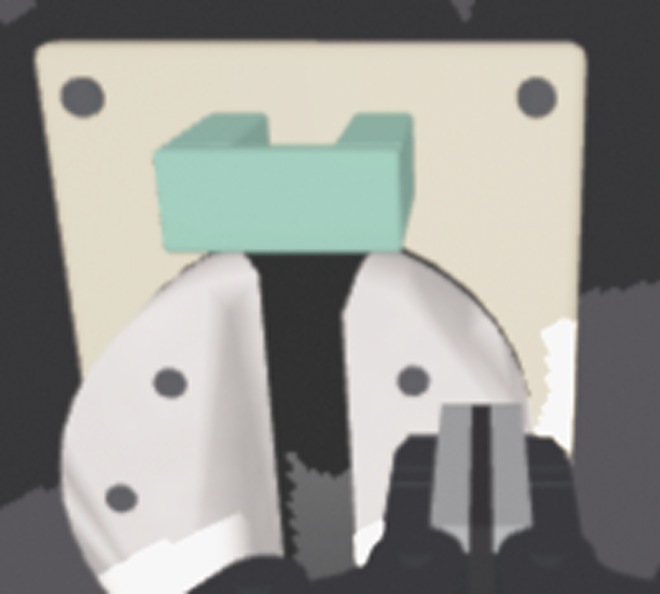

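Run:
```python
from h import *
c=dict(np.load("wrist5.npz"));g=cv2.GaussianBlur(cv2.cvtColor(c["image"],cv2.COLOR_RGB2GRAY).astype(np.float32),(3,3),0)
pts=[]
for v in range(208,246):
    d=np.diff(g[v])[205:228]; k=np.argmax(d); 
    w=d[max(k-1,0):k+2].clip(0); pts.append(tostage(onplane(c,205.5+k+(w@[-1,0,1])/w.sum(),v,.044)))
p=np.array(pts); m=np.polyfit(p[:,0],p[:,1],1); print("slot deg",np.degrees(np.arctan(m[0])),"y at x=70",np.polyval(m,70),p[0],p[-1])
```

```text
slot deg 0.6739440981500086 y at x=70 -9.903287943640725 [106.08143008  -9.56330455] [81.59705671 -9.73258534]
```

Slot is within 0.7° of the bar line. I'll back off the post, rise, and go behind the tab.

Emit:
play_rows(commands=[[5,0,0,0,0,0,0],[10,0,-15,0,0,0,0],[10,0,-50,0,0,0,0],[10,0,-65,0,0,0,0],[-30,-10,-70,0,0,0,0],[-75,-20,-70,0,0,0,0],[-120,-34,-70,0,0,0,0],[-165,-34,-70,0,0,0,0]])

```text
clock: 5.25
tool_pos: [0.539, -0.0475, 0.127]
tool_rot: [0.869, 0.496, 0.001, -0.0]
wrist_force: [-0.3, -0.1, 0.6]
grip_width: -0.002
```

Run:
```python
from h import *
s=ctrl.state();print(s["tool_pos"],s["clock"],tostage(s["tool_pos"]))
for x,z in((-170,.12),(-170,.047),(-144,.047)): print(row(*st(x,0),z,59.2))
```

```text
[ 0.5390234  -0.04751971  0.1270382 ] 5.25 [-79.31708172   2.1687343 ]
[-90.7   1.8   6.9   0.   -0.1   0.2]
[-90.8   1.8  79.9   0.   -0.1   0.2]
[-64.8   1.9  80.    0.   -0.1   0.2]
```

Emit:
play_rows(commands=[[-45,2,0,0,0,0,0],[-91,2,5,0,0,0,0],[-91,2,30,0,0,0,0],[-91,2,60,0,0,0,0],[-91,2,80,0,0,0,0],[-91,2,80,0,0,0,0]])

```text
clock: 5.85
tool_pos: [0.4918, -0.1261, 0.0448]
tool_rot: [0.869, 0.496, -0.001, -0.002]
wrist_force: [-1.4, 0.8, -0.5]
grip_width: -0.001
```

Run:
```python
from h import *
s=ctrl.state();print(s["tool_pos"],s["clock"],tostage(s["tool_pos"]))
for x in(-144,-19,): print(row(*st(x,0),.047,59.2))
for n in("scene","side"):
    c=ctrl.read_camera(n); cv2.imwrite(f"pics/{n}6.png",cv2.resize(c["image"][120:310,130:380],None,fx=3,fy=3,interpolation=cv2.INTER_CUBIC)[...,::-1])
c=wcam();cv2.imwrite("pics/wrist6.png",c["image"][...,::-1])
```

```text
[ 0.49182828 -0.12609466  0.04476373] 5.85 [-170.97574085    2.47370564]
[27.   2.6 -2.3 -0.3  0.   0.2]
[152.    3.   -2.3  -0.3   0.    0.2]
```

View pics/scene6.png

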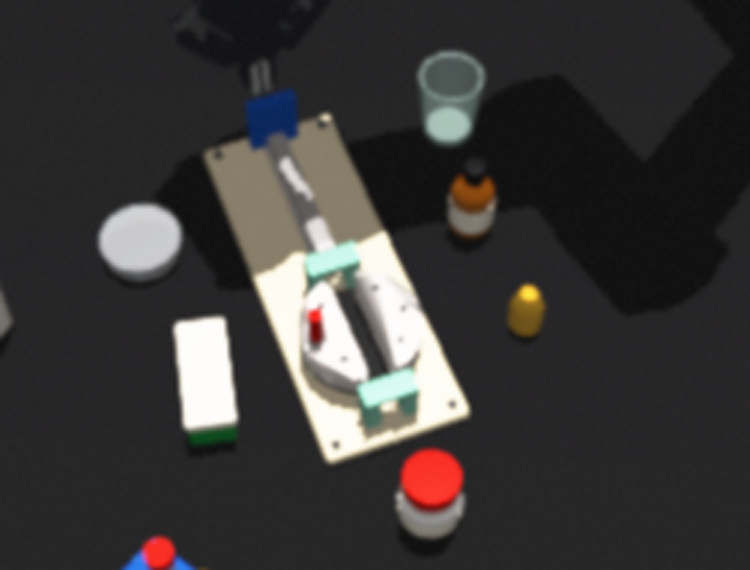

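View pics/wrist6.png

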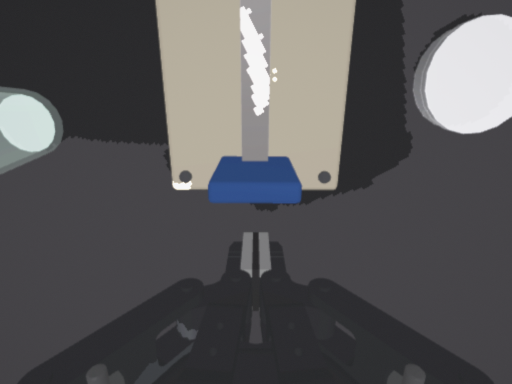

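View pics/side6.png

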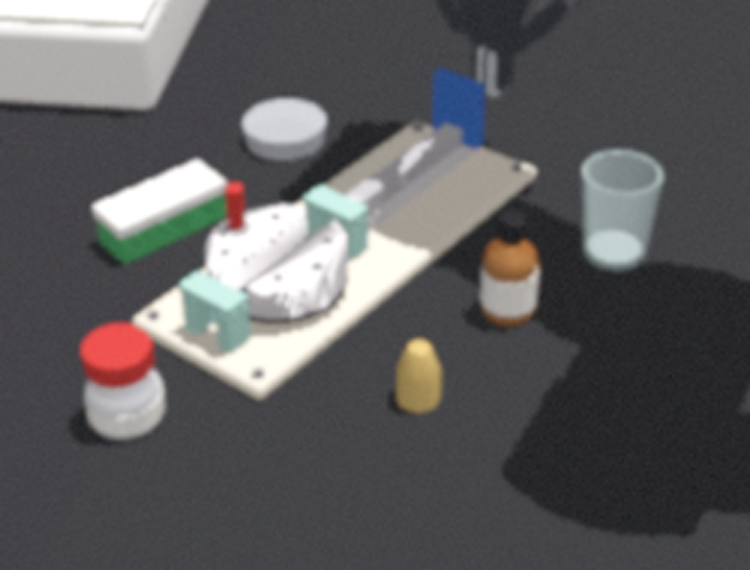

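The slot is in line with the bar, and the finger is centred behind the tab at wrist pixel (256,240). I'll push slowly.

Emit:
play_rows(commands=[[14,1.5,-1,0,0,0,0],[22,2,-1,0,0,0,0],[28,2,-1,0,0,0,0],[36,2,-1,0,0,0,0],[44,2,-1,0,0,0,0],[52,2,-1,0,0,0,0],[60,2,-1,0,0,0,0],[68,2,-1,0,0,0,0]])

```text
clock: 6.8
tool_pos: [0.5322, -0.069, 0.0491]
tool_rot: [0.868, 0.496, 0.001, 0.001]
wrist_force: [-0.5, -3.0, 1.5]
grip_width: 0.002
```

Run:
```python
from h import *
s=ctrl.state();print(s["tool_pos"],s["clock"],tostage(s["tool_pos"]),s["wrist_force"])
for x in(-19,): print(row(*st(x,0),.047,59.2))
c=ctrl.read_camera("side"); cv2.imwrite(f"pics/side7.png",cv2.resize(c["image"][120:310,130:380],None,fx=3,fy=3,interpolation=cv2.INTER_CUBIC)[...,::-1])
```

```text
[ 0.53219139 -0.06902293  0.04914597] 6.8 [-101.28577471   -2.97341499] [-0.47047133 -2.97175473  1.51839965]
[82.3 -2.6  2.2  0.1 -0.1  0.2]
```

View pics/side7.png

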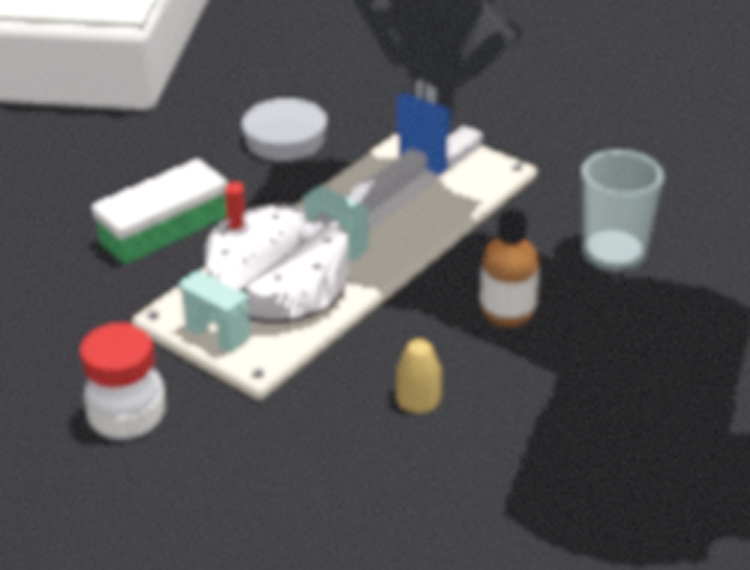

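The bar has entered the slot area at about 3 N, which is just bar friction. I'll continue.

Emit:
play_rows(commands=[[8,-1,1,0,0,0,0],[16,-1.5,1,0,0,0,0],[24,-2,1,0,0,0,0],[32,-2,1,0,0,0,0],[40,-2,1,0,0,0,0],[48,-2,1,0,0,0,0],[56,-2,1,0,0,0,0],[64,-2,1,0,0,0,0]])

```text
clock: 7.65
tool_pos: [0.5634, -0.0113, 0.048]
tool_rot: [0.868, 0.496, 0.001, 0.0]
wrist_force: [0.6, -2.7, -1.4]
grip_width: -0.004
```

Run:
```python
from h import *
s=ctrl.state();print(s["tool_pos"],s["clock"],tostage(s["tool_pos"]),s["wrist_force"])
for x in(-19,): print(row(*st(x,0),.047,59.2))
```

```text
[ 0.5634425  -0.01127323  0.04800616] 7.65 [-35.6791855  -0.2465424] [ 0.6247732  -2.74851298 -1.44154208]
[16.7 -0.2  1.   0.1 -0.1  0.2]
```

Emit:
play_rows(commands=[[5,0,1,0,0,0,0],[10,0,1,0,0,0,0],[14,0,1,0,0,0,0],[16,0,1,0,0,0,0],[16,0,1,0,0,0,0]])

```text
clock: 8.15
tool_pos: [0.5718, 0.0031, 0.0471]
tool_rot: [0.868, 0.496, 0.002, -0.0]
wrist_force: [0.1, -0.4, 0.4]
grip_width: 0.003
```

Emit:
play_rows(commands=[[1,0,0,0,0,0,0],[2,0,0,0,0,0,0],[2,0,0,0,0,0,0]])

```text
clock: 8.45
tool_pos: [0.5718, 0.0032, 0.0471]
tool_rot: [0.868, 0.496, 0.0, 0.0]
wrist_force: [-2.6, -6.7, 3.1]
grip_width: 0.003
```

Run:
```python
from h import *
s=ctrl.state();print(s["tool_pos"],s["clock"],tostage(s["tool_pos"]),s["wrist_force"])
```

```text
[0.57182437 0.00315586 0.0471224 ] 8.45 [-18.99329694  -0.057918  ] [-2.56217982 -6.72494446  3.14265506]
```

It stalled at exactly the predicted home position with force rising. I'll press 1.5 mm more to confirm the stop.

Emit:
play_rows(commands=[[1.5,0,0,0,0,0,0],[3,0,0,0,0,0,0],[3,0,0,0,0,0,0]])

```text
clock: 8.75
tool_pos: [0.5717, 0.0031, 0.0471]
tool_rot: [0.868, 0.497, -0.003, 0.001]
wrist_force: [-5.2, -9.5, 4.3]
grip_width: 0.002
```

Run:
```python
from h import *
s=ctrl.state();print(s["tool_pos"],s["clock"],tostage(s["tool_pos"]),s["wrist_force"])
```

```text
[0.57173569 0.00311484 0.04712587] 8.75 [-1.90739390e+01 -2.75778488e-03] [-5.17964575 -9.50158238  4.33489455]
```

Firm stop: 10.8 N with no motion. I'll withdraw straight back, then up.

Emit:
play_rows(commands=[[-6,0,0,0,0,0,0],[-20,0,0,0,0,0,0],[-30,0,0,0,0,0,0],[-30,0,-30,0,0,0,0],[-30,0,-70,0,0,0,0],[-60,0,-110,0,0,0,0],[-100,0,-130,0,0,0,0],[-100,0,-130,0,0,0,0]])

```text
clock: 9.55
tool_pos: [0.5222, -0.086, 0.1816]
tool_rot: [0.869, 0.495, -0.001, 0.004]
wrist_force: [1.3, 0.4, -0.2]
grip_width: 0.002
```

Run:
```python
from h import *
s=ctrl.state();print(s["tool_pos"],s["clock"],s["wrist_force"])
for n in("scene","side"):
    c=ctrl.read_camera(n); cv2.imwrite(f"pics/{n}9.png",cv2.resize(c["image"][120:310,130:380],None,fx=3,fy=3,interpolation=cv2.INTER_CUBIC)[...,::-1])
    hsv=cv2.cvtColor(c["image"],cv2.COLOR_RGB2HSV); P=cloud(c)
    m=(cv2.inRange(hsv,(105,120,40),(128,255,255))>0)&(abs(P[...,2]-.072)<.006)&(np.hypot(P[...,0]-.577,P[...,1]-.01)<.08)
    q=P[m]; print(n,len(q),tostage(np.median(q,0)) if len(q) else None)
```

```text
[ 0.52217061 -0.086015    0.18159254] 9.55 [ 1.29753271  0.43018813 -0.16589708]
scene 96 [ 0.56278179 -0.70310531]
side 108 [-1.27202951  1.77945746]
```

View pics/side9.png

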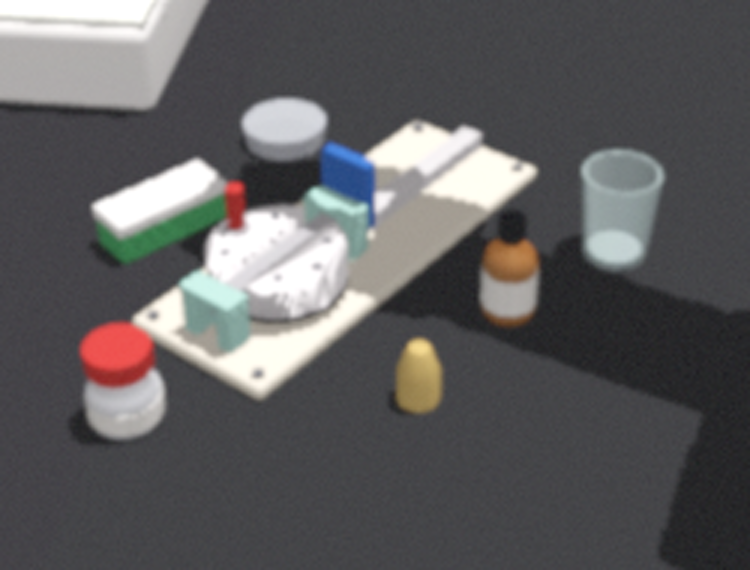

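View pics/scene9.png

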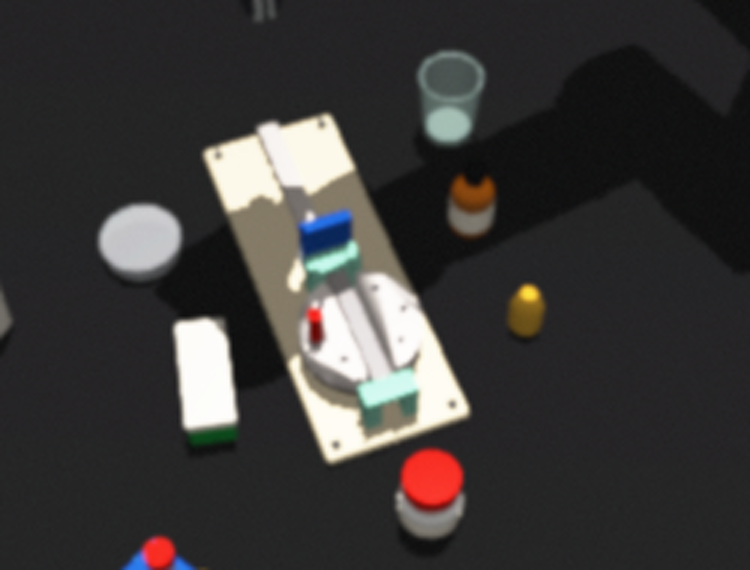

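The tab is against the near gate, the bar runs through the disc into the far gate, and the other objects look unmoved. I'll hand the job in.

```bash
python3 -c "
from rig import ctrl
print(ctrl.close_job())"
```

```text
the job is handed in; nothing more can be done
None
```

The stage is locked: the bar is fully home through the disc, and the job is handed in after about 10 s of robot time. I turned the post clockwise with the shut fingertips to about -1.56 rad, then pushed the bar by its tab and backed the arm clear.

**Alignment:** Before the push, the wrist camera put the slot 0.7° off the bar line, well within the roughly 0.1 rad it needs.

**Bar home:** The finger stopped 19 mm behind the stage origin, exactly where the end stop should be. Pressing further to about 11 N did not move it. The largest reading I saw during the whole job was about 12 N at the wrist.

**Last pictures:** The tab sits against the near gate, the bar runs through the slot into the far gate, and the loose items look unmoved by eye (I did not re-measure them). The two fixed cameras placed the tab about 2 mm apart, within the stated calibration, and no check failed.

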